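# Probe the bore of a clamped sleeve

### The job

Take the dust cap off the steel sleeve clamped in the bench vise and set it down (do not drop it) knob up, flat in the shallow tray. Then take the bore probe (the straight round handle, not the T-handled reamer) out of the stand and lower its stem upright down the sleeve's bore without ever touching the sleeve or vise, until the probe's flange is about 10 mm above the sleeve's rim. Finish while still holding the probe there, still and centred in the bore; leave everything else where it is.

Things in the scene. Friction and masses are not known exactly. Their poses are not given: they have to be found in the camera images.
- bore_mouth (a point): Centre of the bore at the top rim of the steel sleeve, 100 mm above the table, z up. The sleeve is a plain upright tube, outside diameter 44 mm, bore diameter 20 mm, 60 mm long, open at both ends, clamped upright in a white bench vise that is fixed to the table. The sleeve's lower end is 40 mm above the table with 2 mm free below it; the jaws reach up to 82 mm above the table, so the top 18 mm of the sleeve stand clear. At the start the dust cap covers it.
- vise: The fixed bench vise with the sleeve in it; origin on the table right below the bore axis; x along the jaws' travel, the screw and its cross bar towards -x. 150 mm long, base 90 mm wide, jaws 64 mm wide.
- cap_knob (a point): Middle of the knob of the black dust cap, on the cap's axis, z up along the knob. The knob is a round pin, 16 mm in diameter, 28 mm tall (from 14 mm below to 14 mm above this point). Under it the cap's disc, 54 mm in diameter, 4 mm thick, has a downward skirt 8 mm deep (inside diameter 48 mm) that hangs loosely round the sleeve's top; the cap's lower edge is 26 mm below this point. It lifts straight off; 20 to 55 g.
- cap: The same dust cap; origin at the centre of its lower edge, z up.
- tray: Shallow steel tray fixed to the table, 140 (x) x 110 (y) x 15 mm high, walls and floor 4 mm thick; origin under its centre. Empty at the start.
- probe_grip (a point): Middle of the bore probe's handle, z up along the probe. The handle is a straight round bar, 22 mm in diameter and 60 mm long (30 mm either way from this point), aluminium with dark rings. Below it a round flange 26 mm in diameter and 6 mm thick, and below that the round steel stem, 8 mm in diameter and 60 mm long; the tip is 96 mm below this point, the flange's underside 36 mm below it. It stands in one of the two holes of the stand, resting on its flange; 60 to 130 g.
- probe_tip (a point): Lower end of the probe's stem, on its axis; z up along the stem.
- probe_flange (a point): Centre of the underside of the probe's flange, 60 mm above the tip.
- probe: The same probe; origin at the tip of the stem, z up along the stem.
- stand: Wooden tool stand fixed to the table, 150 (x) x 60 (y) x 75 mm high; its 12 mm top plate has two loose holes, 15 mm in diameter, at x = -45 and +45 mm, one with the probe and one with the reamer. Origin under its centre.
- reamer: Hand reamer in the stand's other hole, to be left there; 52 mm long T bar at its top, 114 mm above the table; origin on its axis, 94 mm below the bar.
- spare_sleeve: Leave alone: loose short steel tube standing on the table, 38 mm across, 50 mm tall; origin at its underside.
- oil_bottle: Leave alone: small white bottle, 34 mm across, 75 mm tall; origin at its underside.
- weight: Leave alone: small brass weight, 32 mm across, 34 mm tall; origin at its underside.
- screwdriver: Leave alone: screwdriver, 170 mm long, lying beyond the work.
- rotary_tool: Leave alone: grey rotary tool, 190 mm long, 34 mm high, lying beyond the vise.
- pot: Leave alone: white pot, 60 mm across, 50 mm tall, standing beyond the work.
There are look-alikes about, which are no part of the job. Leave any blue or pink look-alike of the probe alone.

How it is judged:
On the way, in this order (a step that is already met when the one before it is completed fails the run):
1. the dust cap lies flat, knob up, in the tray, let go (x of cap_knob in the frame of tray between -0.045 and 0.045 m and y of cap_knob in the frame of tray between -0.03 and 0.03 m and z of cap_knob in the frame of tray below 0.036 m and angle between cap_knob's own z axis and vertical below 0.15 rad and linear speed of cap below 0.03 m/s and contact force between the fingers and cap below 0.1 N), for 0.2 s.
2. the probe is held in the gripper, lifted out of the stand (height (world z) of probe_tip above 0.09 m and contact force between the fingers and probe above 0.5 N), for 0.1 s.
At the end, for the whole second after the job is handed in: The probe is held by the fingers, still (under 20 mm/s), in the bore: its tip and its flange each within 3.5 mm of the bore's axis, the flange's underside 3 to 17 mm above the sleeve's rim, touching neither vise, sleeve nor stand. The cap lies flat, knob up, inside the tray, let go (all of step 1 and horizontal distance between each of probe_tip, probe_flange and bore_mouth below 0.0035 m and z of probe_flange in the frame of bore_mouth between 0.003 and 0.017 m and linear speed of probe below 0.02 m/s and contact force between the fingers and probe above 1 N and contact force between probe and vise below 0.1 N and contact force between probe and stand below 0.1 N); the arm keeps its last pose, push and grip.
It fails at once if the probe touches the sleeve or the vise (contact force between probe and vise above 0.3 N).
It fails at once if the cap is dropped from more than about 25 mm (linear speed of cap above 0.7 m/s and contact force between the fingers and cap below 0.05 N).
It fails at once if something else is moved by more than 20 mm (distance of any of reamer, spare_sleeve, oil_bottle, weight, screwdriver, rotary_tool, pot from where it was at the start of the episode above 0.02 m).
It also fails if it takes over 58 s, if anything falls off the work surface, if the arm or the gripper's body presses on something with over 40 N, if the wrist force passes 120 N, or if a joint passes its speed limit or range.

### The arm

A 6-joint arm with a two-finger parallel gripper is mounted at the origin on the work surface. World frame = base frame: x ahead of the robot, y to its left, z up, the work surface at z = 0. Lengths are in m, angles in rad, forces in N, time in s.
With the tool pointing down it reaches from about 0.35 to 0.85 m from the base axis. Payload 8.1 kg.
Tool frame: the origin (TCP) lies on the centre line of the jaws, within the pads' length; the fingertips stand 14 mm ahead of it and the grasp point (between the pads) lies 5 mm behind it; z points along the fingers, y is the line along which they close (so a half turn about z gives the same grasp; the last joint's range is limited). The gripper opens to 93 mm and grips with 3 to 60 N. Pads are 15 mm wide; open, the fingers measure 128 mm over their backs; the gripper's body (75 mm by 188 mm) begins 65 mm behind the grasp point.
Start: joints at [1.162, 0.13, 1.488, -0, 1.523, -0.085], TCP at [0.191, 0.569, 0.233] pointing down, gripper open.
Joint ranges: [-2.96, 2.96], [-0.89, 2.26], [0.02, 2.5], [-1.34, 4.48], [0, 2.73], [-2.66, 2.66]. Speed limits (rad/s): [2.39, 2.39, 2.79, 3.14, 3.14, 3.14].

### API

Orientations are given as a unit quaternion [x, y, z, w].
In Python, from bench import status, grab_frame, workorder gives the robot as it stands. The module is installed in compiled form; this text tells all that it offers.
- The arm moves only by the shell command python3 -m creep 'ROWS' [FORCE]. ROWS is JSON, one flat list of numbers, 7 for each row, row after row: the shift along the world's x, y, z in cm, then the turn, a rotation vector about the world's x, y, z in degrees, then the opening, from -1 (shut) to 1 (fully open), so that 0 is half open. A call has exactly 10 rows; each row shifts and turns the commanded pose from where the row before left it; what a row does not reach is not made up. A row lasts 1/12 s, in which the tool goes at most 41.7 mm and 7.16 degrees, less where a joint would pass 70% of its speed; a pose out of reach is approached as far as the arm can. A call is refused whole if a number of a shift passes 4.17 or a number of a turn 7.16, either way. A call with a gripper value outside its range is refused whole. The fingers move at their own pace and stop on an object; FORCE is the grip in N (left out, the last holds). Time passes only in rows, so rows that do not move let the fingers close, or fill a call up. It gives the time, the measured TCP pose, the force, the opening and the grip force at its end, in the units of the state.
- status.observe(): the state, without advancing time (a new reading comes with each control period).
- grab_frame(name): name is "scene" or "top"; returns a dict with "img" (480x640x3 uint8, blue, green, red), "depth" (480x640 float32, m along the optical axis (not along the pixel's ray), 0 where there is no reading), "fx", "fy", "cx", "cy" (pixels), "k1" (the pictures are not rectified: a ray, as slopes to the right and down, at radius r is drawn at 1 + k1 r^2 times it, then the intrinsics apply), "R" (3x3) and "t" (3): a world point X has camera coordinates R X + t. Camera axes: x right, y down, z forward; pixel columns grow to the right and rows downward; lengths in m; the calibration is good to about 2 mm. A picture is of the moment at which its call begins.
- workorder.close_job(): hands the job in; it is judged then, once.
The state is a dict: "clock": time; "joint_pos": joint angles; "qvel": joint speeds; "effort": joint torques, N m; "eef_pos": TCP position; "orientation": TCP orientation; "contact_force": force on the tool from outside, world axes, zero at the start; "torque": the same for the moment, N m; "grip_width": finger opening in m; "gripper_force": force on a finger pad.
Only numpy, scipy, OpenCV 4.12 (cv2) and the standard library are available. Lean on these libraries where they do the work, as an engineer would, in place of code of your own. Each camera call takes 0.05 s, during which the arm holds its last target. There are 200 camera calls.

## Working session

There is one attempt and no reset: what is moved stays moved. The work goes in short steps, Python scripts to look and compute and a shell command to move; the robot and the scene stay as the last step left them, time stands still between calls to the robot, and variables do not carry over. Pictures are saved under pics/ and viewed, at most 10 in all, crops included, and the job is handed in when it is done.

```bash
mkdir -p pics; cat > h.py <<'E'
import numpy as np, cv2, pickle
def save(tag):
    from bench import grab_frame
    for n in("scene","top"):
        f=grab_frame(n); pickle.dump(f,open(f"{tag}_{n}.pkl","wb")); cv2.imwrite(f"pics/{tag}_{n}.png",f["img"])
def load(tag,n): return pickle.load(open(f"{tag}_{n}.pkl","rb"))
def ray(f,u,v):
    K=np.array([[f["fx"],0,f["cx"]],[0,f["fy"],f["cy"]],[0,0,1.]])
    p=cv2.undistortPoints(np.array([[[u,v]]],float),K,np.array([f["k1"],0,0,0.]))[0,0]
    R=np.array(f["R"]);t=np.array(f["t"]); return -R.T@t, R.T@np.array([p[0],p[1],1])
def onz(f,u,v,z):
    c,d=ray(f,u,v); return c+d*(z-c[2])/d[2]
def dep(f,u,v):
    c,d=ray(f,u,v); return c+d*float(f["depth"][int(round(v)),int(round(u))])
def tri(f,p,g,q):
    c,d=ray(f,*p);e,b=ray(g,*q)
    s=np.linalg.lstsq(np.c_[d,-b],e-c,rcond=None)[0]
    A,B=c+d*s[0],e+b*s[1]; return (A+B)/2,np.linalg.norm(A-B)
E
python3 - <<'E'
from h import *; save("a")
from bench import status
print(status.observe())
for n in("scene","top"):
    f=load("a",n); print(n,-np.array(f["R"]).T@f["t"],f["fx"],f["k1"],f["R"])
E
```

```text
{'clock': 0.1, 'joint_pos': array([ 1.16156732e+00,  1.31070088e-01,  1.48915060e+00,  2.04083488e-05,
        1.52304397e+00, -8.54399353e-02]), 'qvel': array([ 0.00081962, -0.00184694, -0.00060117, -0.00083816, -0.0004524 ,
        0.00140693]), 'effort': array([ 9.70500514e-04, -5.61346900e+01, -4.93092871e+01,  7.71202636e-02,
        2.93617754e-02, -6.00202657e-05]), 'eef_pos': array([0.19069292, 0.56836694, 0.2317125 ]), 'orientation': array([ 1.61188691e-01,  9.86923253e-01, -8.08069375e-04, -2.14553205e-04]), 'contact_force': array([0.15580724, 0.189322  , 0.18811156]), 'torque': array([-0.03289124,  0.01450198, -0.03856945]), 'gripper_force': 0.0, 'grip_width': 0.09294032250524714}
scene [ 1.07854022 -0.67986072  0.67126628] 447.15398078035093 -0.051186077809808286 [[ 8.01640908e-01  5.97805865e-01  5.34111719e-05]
 [ 3.40885398e-01 -4.57044364e-01 -8.21527598e-01]
 [-4.91089605e-01  6.58588337e-01 -5.70168749e-01]]
top [ 0.40381907 -0.02435601  1.263463  ] 498.9491163751725 -0.07530197972124288 [[ 1.23086703e-02 -9.99924141e-01  4.57855356e-04]
 [-9.88640683e-01 -1.22383670e-02 -1.49799276e-01]
 [ 1.49793516e-01  1.39117547e-03 -9.88716323e-01]]
```

View pics/a_scene.png

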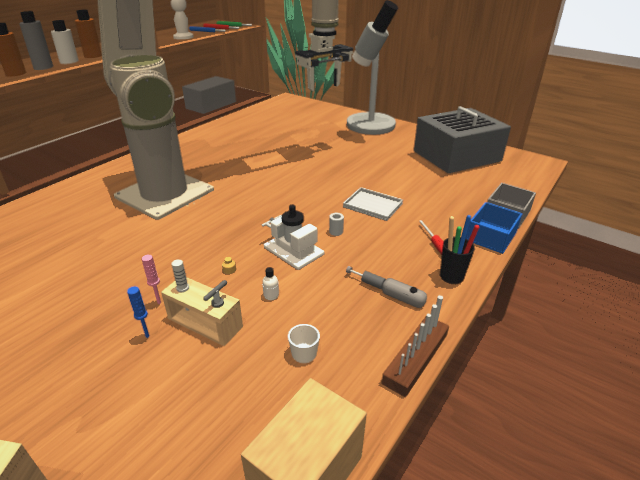

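View pics/a_top.png

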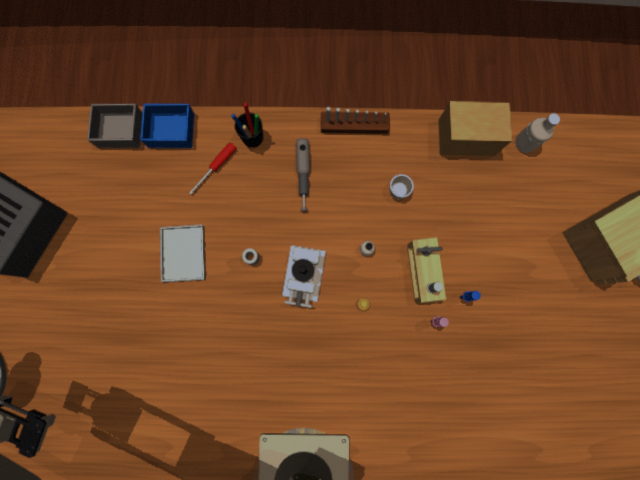

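The scene view shows the capped vise at (292,215), the tray at (373,203), and the stand at (202,310). In the top view these are at (303,268), (183,253) and (428,270).

Things that could be taken for the probe (scene / top pixels):
- Silver ringed handle in the stand: (179,275) / (437,288). I choose this one.
- T-handled reamer: (216,293) / (428,251).
- Blue look-alike: (138,305) / (472,296).
- Pink look-alike: (150,275) / (440,322).

The cap is the black one on the vise, at (292,210) / (303,268). The bottle's dark top at (270,272) is not the cap.

```bash
cat > m.py <<'E'
from h import *
def cloud(f,u0,u1,v0,v1):
    K=np.array([[f["fx"],0,f["cx"]],[0,f["fy"],f["cy"]],[0,0,1.]])
    u,v=np.meshgrid(np.arange(u0,u1),np.arange(v0,v1)); u=u.ravel();v=v.ravel()
    p=cv2.undistortPoints(np.stack([u,v],-1)[:,None].astype(float),K,np.array([f["k1"],0,0,0.]))[:,0]
    d=f["depth"][v,u]; ok=d>0
    P=np.c_[p*d[:,None],d][ok]; X=(P-np.array(f["t"]))@np.array(f["R"])
    return X,u[ok],v[ok]
E
python3 - <<'E'
from m import *
s=load("a","scene");t=load("a","top")
a=cv2.resize(s["img"][235:345,120:250],None,fx=3,fy=3,interpolation=2)
b=cv2.resize(t["img"][235:335,400:490],None,fx=3.3,fy=3.3,interpolation=2)
c=cv2.resize(s["img"][190:270,255:335],None,fx=3,fy=3,interpolation=2)
d=cv2.resize(t["img"][240:312,275:335],None,fx=3.5,fy=3.5,interpolation=2)
o=np.zeros((590,800,3),np.uint8)
for im,y,x in((a,0,0),(b,0,400),(c,335,0),(d,335,400)):
    h,w=im.shape[:2]; o[y:y+h,x:x+w]=im[:590-y,:800-x]
cv2.imwrite("pics/crop1.png",o)
for n,f,w,lo in (("knob top",t,(290,318,255,282),.125),("knob scene",s,(280,306,200,222),.125),
  ("probe top",t,(428,447,278,298),.12),("probe scene",s,(168,192,255,295),.12)):
    X,u,v=cloud(f,*w); k=X[:,2]>lo
    print(n,k.sum(),X[k].mean(0),np.percentile(X[k][:,2],[50,95]),u[k].mean(),v[k].mean(), X[k][:,:2].min(0),X[k][:,:2].max(0))
E
```

```text
knob top 38 [0.50157422 0.00682086 0.13006619] [0.1300733  0.13332713] 302.63157894736844 269.07894736842104 [ 0.4948166  -0.00093683] [0.50867772 0.01303541]
knob scene 34 [0.50382937 0.00783025 0.12994223] [0.13088907 0.13238992] 292.02941176470586 206.61764705882354 [0.49642311 0.00117394] [0.51114598 0.01733953]
probe top 87 [ 0.46584671 -0.29760129  0.1372352 ] [0.13859143 0.14303111] 436.9655172413793 286.08045977011494 [ 0.45514768 -0.30916328] [ 0.47577233 -0.28751225]
probe scene 139 [ 0.47009393 -0.30032053  0.13366955] [0.13566399 0.14092673] 177.568345323741 266.28057553956836 [ 0.45677164 -0.30871816] [ 0.47844167 -0.28779689]
```

View pics/crop1.png

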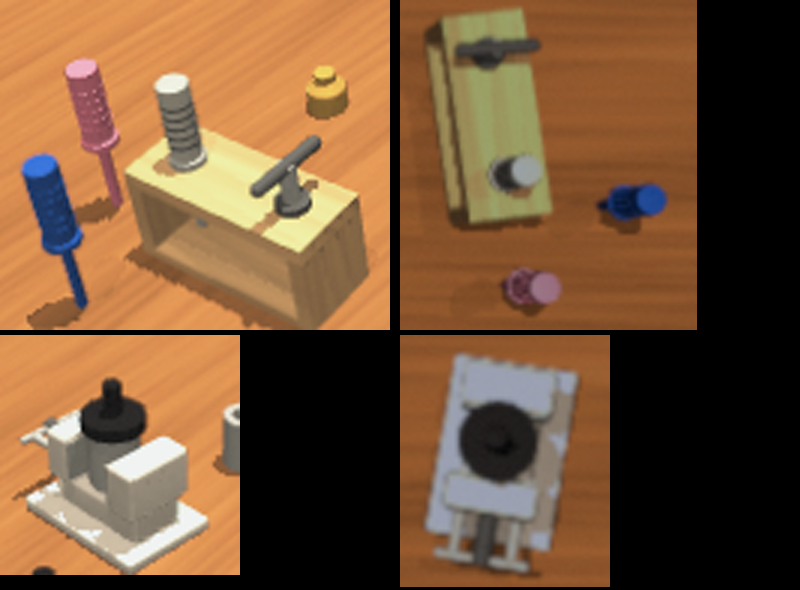

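The crop confirms the choice: a silver handle with dark rings on a round flange, standing in the stand's hole next to the T reamer. The blue and pink copies are outside the stand. Depth from both views puts the knob top near 0.132 m and the handle top near 0.141 m, as the text says they should be.

```bash
python3 - <<'E'
from m import *
s=load("a","scene");t=load("a","top")
def circ(P):
    A=np.c_[2*P,np.ones(len(P))]; c=np.linalg.lstsq(A,(P**2).sum(1),rcond=None)[0]; return c[:2],np.sqrt(c[2]+c[:2]@c[:2])
# cap disc: black mask contour (disc edge z=.104) in top view, hull -> plane
hs=cv2.cvtColor(t["img"],cv2.COLOR_BGR2HSV)
m=np.zeros((480,640),np.uint8); m[255:284,288:320]=(hs[255:284,288:320,2]<60)*255
m=cv2.morphologyEx(m,cv2.MORPH_OPEN,np.ones((3,3)))
c=max(cv2.findContours(m,0,1)[0],key=cv2.contourArea); e=cv2.fitEllipse(cv2.convexHull(c)); print("disc px",e, onz(t,*e[0],.104))
# mutual triangulation of top faces
for n,wt,ws,lo in(("knob",(290,318,255,282),(280,306,200,222),.1295),("probe",(428,447,278,298),(168,192,255,295),.1375)):
    r=[]
    for f,w in((t,wt),(s,ws)):
        X,u,v=cloud(f,*w);k=X[:,2]>lo; r.append((u[k].mean(),v[k].mean()))
    print(n,r,tri(t,r[0],s,r[1]),[onz(f,*p,.132 if n=="knob" else .141) for f,p in zip((t,s),r)])
# all tall-ish things from top depth
X,u,v=cloud(t,80,520,120,340)
H=np.zeros((480,640),np.uint8); H[v,u]=(X[:,2]>.012)*255
n,L,st,ce=cv2.connectedComponentsWithStats(H)
lab=L[v,u]
for i in range(1,n):
    if st[i,4]>40:
        Y=X[lab==i]; r=cv2.minAreaRect(Y[:,:2].astype(np.float32)); print(ce[i].round(),st[i,4],"z",np.percentile(Y[:,2],98).round(3),np.round(r[0],3),np.round(r[1],3),round(r[2],1))
# tray floor
X,u,v=cloud(t,150,215,215,290); k=(X[:,2]<.01)&(t["img"][v,u].min(1)>130); r=cv2.minAreaRect(X[k][:,:2].astype(np.float32)); print("tray",r,X[k][:,2].mean())
E
```

```text
disc px ((302.7500915527344, 269.9541931152344), (21.293737411499023, 21.883874893188477), 158.0230712890625) [0.50178289 0.00722807 0.104     ]
knob [(np.float64(302.5769230769231), np.float64(269.15384615384613)), (np.float64(292.1904761904762), np.float64(205.66666666666666))] (array([0.5023738 , 0.00791892, 0.1317372 ]), np.float64(0.003019777425252823)) [array([0.50123433, 0.00688806, 0.132     ]), array([0.50362862, 0.00876113, 0.132     ])]
probe [(np.float64(437.82142857142856), np.float64(285.75)), (np.float64(176.85714285714286), np.float64(262.7936507936508))] (array([ 0.46676162, -0.29864693,  0.13954316]), np.float64(0.0009215670905421145)) [array([ 0.46640043, -0.29866416,  0.141     ]), array([ 0.46880253, -0.29938741,  0.141     ])]
[138. 136.] 1371 z 0.062 [0.866 0.438] [0.263 0.075] 89.6
[250. 131.] 598 z 0.148 [0.857 0.148] [0.063 0.068] 7.6
[355. 125.] 825 z 0.035 [ 0.889 -0.121] [0.179 0.032] 89.8
[474. 136.] 2322 z 0.122 [ 0.863 -0.42 ] [0.155 0.092] 88.7
[518. 140.] 44 z 0.038 [ 0.859 -0.552] [0.035 0.009] 3.3
[303. 168.] 715 z 0.037 [0.756 0.013] [0.194 0.031] 0.8
[219. 160.] 368 z 0.028 [0.77  0.251] [0.027 0.169] 50.2
[402. 185.] 275 z 0.052 [ 0.72  -0.234] [0.058 0.057] 0.6
[428. 269.] 1663 z 0.14 [ 0.509 -0.294] [0.149 0.063] 7.4
[366. 248.] 168 z 0.076 [ 0.564 -0.148] [0.033 0.032] 45.6
[303. 275.] 1370 z 0.129 [0.492 0.009] [0.082 0.147] 81.7
[250. 257.] 175 z 0.053 [0.538 0.139] [0.035 0.036] 89.7
[471. 296.] 172 z 0.128 [ 0.447 -0.389] [0.024 0.024] 44.8
[363. 304.] 121 z 0.036 [ 0.427 -0.141] [0.027 0.03 ] 0.6
[440. 321.] 152 z 0.128 [ 0.386 -0.314] [0.024 0.022] 28.2
tray ((0.5486131906509399, 0.3172759413719177), (0.1304973065853119, 0.10363804548978806), 4.102746963500977) 0.0027895011780681056
```

Knob at (0.502, 0.008), top at z 0.132. Probe at (0.467, -0.298), top at 0.141. Tray centre near (0.549, 0.317). All sizes and heights match the text. Next, move above the knob.

```bash
R='[1.56,-2.8,-0.3,0,0,0,1, 1.56,-2.8,-0.3,0,0,0,1, 1.56,-2.8,-0.3,0,0,0,1, 1.56,-2.8,-0.3,0,0,0,1, 1.56,-2.8,-0.3,0,0,0,1, 1.56,-2.8,-0.3,0,0,0,1, 1.56,-2.8,-0.3,0,0,0,1, 1.56,-2.8,-0.3,0,0,0,1, 1.56,-2.8,-0.3,0,0,0,1, 1.56,-2.8,-0.3,0,0,0,1]' >/dev/null
python3 -m creep '[1.56,-2.8,-0.3,0,0,0,1, 1.56,-2.8,-0.3,0,0,0,1, 1.56,-2.8,-0.3,0,0,0,1, 1.56,-2.8,-0.3,0,0,0,1, 1.56,-2.8,-0.3,0,0,0,1, 1.56,-2.8,-0.3,0,0,0,1, 1.56,-2.8,-0.3,0,0,0,1, 1.56,-2.8,-0.3,0,0,0,1, 1.56,-2.8,-0.3,0,0,0,1, 1.56,-2.8,-0.3,0,0,0,1]'
python3 -m creep '[1.56,-2.8,-0.3,0,0,0,1, 1.56,-2.8,-0.3,0,0,0,1, 1.56,-2.8,-0.3,0,0,0,1, 1.56,-2.8,-0.3,0,0,0,1, 1.56,-2.8,-0.3,0,0,0,1, 1.56,-2.8,-0.3,0,0,0,1, 1.56,-2.8,-0.3,0,0,0,1, 1.56,-2.8,-0.3,0,0,0,1, 1.5,-2.8,-0.3,0,0,0,1, 1.5,-2.8,-0.3,0,0,0,1]'
```

```text
clock: 0.93
eef_pos: [0.3471, 0.2873, 0.2021]
orientation: [0.161, 0.987, -0.0, -0.0]
contact_force: [0.9, 0.1, 0.4]
grip_width: 0.0929
gripper_force: 0.0
clock: 1.77
eef_pos: [0.5019, 0.0072, 0.1721]
orientation: [0.161, 0.987, -0.0, -0.0]
contact_force: [0.5, 0.3, 0.3]
grip_width: 0.0927
gripper_force: 0.0
```

```bash
python3 -m creep '[0.1,0.1,-0.6,0,0,0,0.4, 0,0,-0.6,0,0,0,0.2, 0,0,-0.6,0,0,0,0, 0,0,-0.6,0,0,0,0, 0,0,-0.6,0,0,0,0, 0,0,-0.6,0,0,0,0, 0,0,-0.6,0,0,0,0, 0,0,-0.4,0,0,0,0, 0,0,-0.3,0,0,0,0, 0,0,-0.1,0,0,0,0]' 15
python3 -m creep '[0,0,0,0,0,0,-0.7, 0,0,0,0,0,0,-0.8, 0,0,0,0,0,0,-1, 0,0,0,0,0,0,-1, 0,0,0,0,0,0,-1, 0,0,0,0,0,0,-1, 0,0,0,0,0,0,-1, 0,0,0,0,0,0,-1, 0,0,0,0,0,0,-1, 0,0,0,0,0,0,-1]' 15
```

```text
clock: 2.6
eef_pos: [0.5024, 0.01, 0.122]
orientation: [0.161, 0.987, -0.0, -0.0]
contact_force: [0.0, -0.2, -0.5]
grip_width: 0.0468
gripper_force: 0.0
clock: 3.43
eef_pos: [0.5027, 0.009, 0.123]
orientation: [0.161, 0.987, -0.001, 0.0]
contact_force: [-2.0, -5.4, 2.5]
grip_width: 0.0155
gripper_force: 15.0
```

Knob gripped (15.5 mm). Lift off.

```bash
python3 -m creep '[0,-0.1,0.1,0,0,0,-1, 0,-0.1,0.1,0,0,0,-1, 0,0,0.2,0,0,0,-1, 0,0,0.4,0,0,0,-1, 0,0,0.6,0,0,0,-1, 0,0,1,0,0,0,-1, 0,0,1.5,0,0,0,-1, 0,0,1.5,0,0,0,-1, 0,0,1.5,0,0,0,-1, 0,0,1.1,0,0,0,-1]'
python3 -m creep '[0.1,2,0,0,0,0,-1, 0.3,3.2,0,0,0,0,-1, 0.3,3.2,0,0,0,0,-1, 0.3,3.2,0,0,0,0,-1, 0.3,3.2,0,0,0,0,-1, 0.3,3.2,0,0,0,0,-1, 0.3,3.2,0,0,0,0,-1, 0.3,3.2,0,0,0,0,-1, 0.3,3.2,0,0,0,0,-1, 0.2,2,0,0,0,0,-1]'
python3 - <<'E'
from m import *
save("b")
s=load("b","scene");t=load("b","top")
a=cv2.resize(s["img"][130:270,250:410],None,fx=2.4,fy=2.4,interpolation=2)
b=cv2.resize(t["img"][220:300,150:320],None,fx=2.3,fy=2.3,interpolation=2)
c=cv2.resize(s["img"][195:265,255:325],None,fx=3.5,fy=3.5,interpolation=2)
d=cv2.resize(t["img"][240:310,275:335],None,fx=3.5,fy=3.5,interpolation=2)
o=np.zeros((590,800,3),np.uint8)
for im,y,x in((a,0,0),(b,0,400),(c,340,0),(d,340,400)):
    h,w=im.shape[:2]; o[y:y+h,x:x+w]=im[:590-y,:800-x]
cv2.imwrite("pics/crop2.png",o)
E
```

```text
clock: 4.27
eef_pos: [0.5034, 0.0079, 0.2052]
orientation: [0.161, 0.987, 0.0, 0.001]
contact_force: [0.0, 0.8, -0.3]
grip_width: 0.0153
gripper_force: 15.0
clock: 5.1
eef_pos: [0.5294, 0.307, 0.2032]
orientation: [0.16, 0.987, 0.001, 0.0]
contact_force: [0.8, 0.1, -0.2]
grip_width: 0.0152
gripper_force: 15.0
```

View pics/crop2.png

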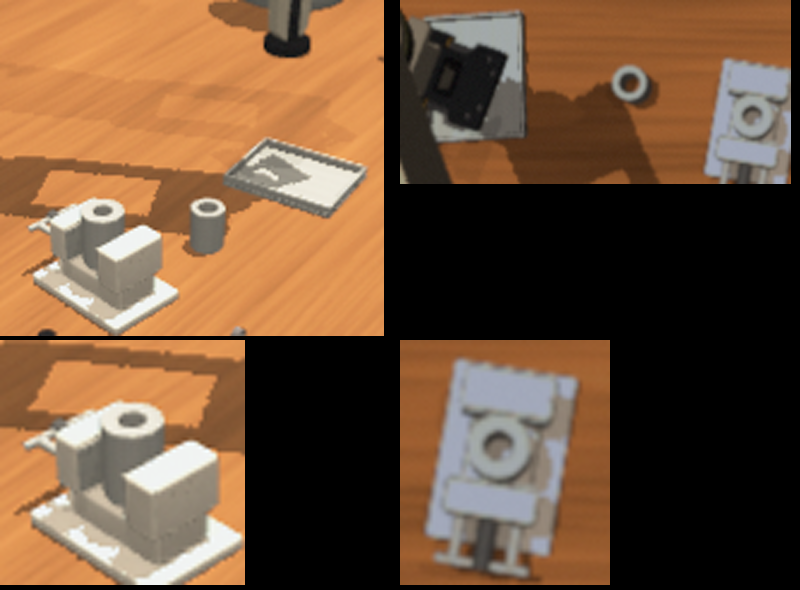

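The cap is off and held level (scene crop (290,40)). The sleeve is open with its ring visible, at (132,420) in the enlarged scene crop and (500,447) in the enlarged top crop. Next, lower the cap into the tray.

```bash
python3 -m creep '[0.3,0.1,-1,0,0,0,-1, 0.3,0.1,-1.6,0,0,0,-1, 0.3,0.1,-1.8,0,0,0,-1, 0.3,0.1,-1.8,0,0,0,-1, 0.3,0.1,-1.8,0,0,0,-1, 0.3,0,-1.8,0,0,0,-1, 0,0,-1.6,0,0,0,-1, 0,0,-1.3,0,0,0,-1, 0,0,-0.8,0,0,0,-1, 0,0,-0.5,0,0,0,-1]'
python3 -m creep '[0,0,-0.4,0,0,0,-1, 0,0,-0.4,0,0,0,-1, 0,0,-0.4,0,0,0,-1, 0,0,-0.4,0,0,0,-1, 0,0,-0.4,0,0,0,-1, 0,0,-0.3,0,0,0,-1, 0,0,-0.2,0,0,0,-1, 0,0,-0.1,0,0,0,-1, 0,0,-0.1,0,0,0,-1, 0,0,0,0,0,0,-1]'
```

```text
clock: 6.03
eef_pos: [0.5471, 0.3077, 0.0611]
orientation: [0.162, 0.987, -0.001, -0.001]
contact_force: [-1.5, 0.0, 0.3]
grip_width: 0.0156
gripper_force: 15.0
clock: 6.87
eef_pos: [0.5477, 0.3088, 0.0355]
orientation: [0.161, 0.987, -0.0, -0.0]
contact_force: [-0.6, -0.0, 0.1]
grip_width: 0.0156
gripper_force: 15.0
```

```bash
python3 -m creep '[0,0,-0.1,0,0,0,-1, 0,0,-0.05,0,0,0,-1, 0,0,0,0,0,0,-1, 0,0,0,0,0,0,-1, 0,0,0,0,0,0,-1, 0,0,0,0,0,0,-1, 0,0,0,0,0,0,-1, 0,0,0,0,0,0,-1, 0,0,0,0,0,0,-1, 0,0,0,0,0,0,-1]'
```

```text
clock: 7.7
eef_pos: [0.548, 0.309, 0.035]
orientation: [0.161, 0.987, 0.0, 0.0]
contact_force: [-2.6, -0.8, 4.9]
grip_width: 0.0157
gripper_force: 15.0
```

Contact with the tray floor (4.9 N). Release and rise.

```bash
python3 -m creep '[0,0,0,0,0,0,-0.55, 0,0,0,0,0,0,-0.4, 0,0,0,0,0,0,-0.2, 0,0,0,0,0,0,0, 0,0,0,0,0,0,0, 0,0,0,0,0,0,0, 0,0,0.2,0,0,0,0, 0,0,0.5,0,0,0,0, 0,0,1,0,0,0,0, 0,0,1.5,0,0,0,0]'
python3 -m creep '[0,-0.5,1.8,0,0,0,0, 0,-1,1.8,0,0,0,0, 0,-1.5,1.8,0,0,0,0, 0,-2,1.8,0,0,0,0, 0,-2.5,1.8,0,0,0,0, 0,-3,1.6,0,0,0,0, 0,-3,1.6,0,0,0,0, 0,-3,0.6,0,0,0,0, 0,-3,0,0,0,0,0, 0,-3,0,0,0,0,0]'
python3 - <<'E'
from m import *
from bench import status
print(status.observe()["eef_pos"])
save("c")
s=load("c","scene");t=load("c","top")
a=cv2.resize(s["img"][180:235,330:420],None,fx=4,fy=4,interpolation=2)
b=cv2.resize(t["img"][215:290,150:215],None,fx=4,fy=4,interpolation=2)
o=np.zeros((310,700,3),np.uint8); o[:a.shape[0],:a.shape[1]]=a; o[:b.shape[0],400:400+b.shape[1]]=b
cv2.imwrite("pics/crop3.png",o)
X,u,v=cloud(t,165,205,225,285);k=X[:,2]>.011;k2=(X[:,2]>.025)
for q in(k,k2): print(q.sum(),X[q].mean(0) if q.any() else 0)
if k2.any(): print(np.percentile(X[k2][:,2],98))
E
```

```text
clock: 8.53
eef_pos: [0.5468, 0.3084, 0.0657]
orientation: [0.161, 0.987, -0.001, -0.001]
contact_force: [-0.3, -0.5, -0.2]
grip_width: 0.0463
gripper_force: 0.0
clock: 9.37
eef_pos: [0.5483, 0.0826, 0.1966]
orientation: [0.161, 0.987, 0.0, 0.002]
contact_force: [0.2, 0.0, 0.2]
grip_width: 0.0463
gripper_force: 0.0
[0.54828399 0.08256077 0.19657814]
1105 [0.49956894 0.18996841 0.42273275]
792 [0.48024689 0.14053705 0.58388356]
0.6197862751577043
```

View pics/crop3.png

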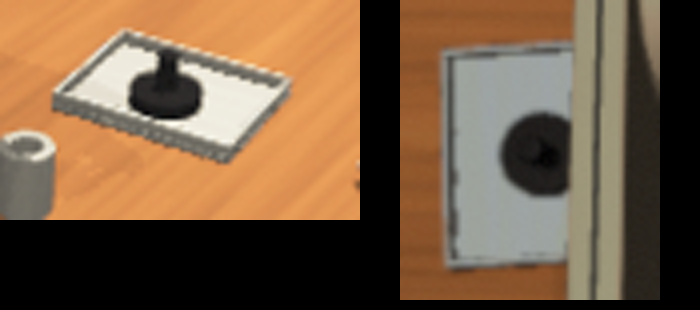

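The cap sits flat, knob up, well inside the tray (scene crop (165,85), top crop (545,153)). Next, the probe.

```bash
python3 -m creep '[-0.7,-3.2,0,0,0,0,0, -0.7,-3.2,0,0,0,0,0, -0.7,-3.2,0,0,0,0,0, -0.7,-3.2,0,0,0,0,0, -0.7,-3.2,0,0,0,0,0, -0.7,-3.2,0,0,0,0,0, -0.7,-3.2,0,0,0,0,0, -0.7,-3.2,0,0,0,0,0, -0.7,-3.2,0,0,0,0,0, -0.7,-3.2,0,0,0,0,0]'
python3 -m creep '[-0.5,-2.5,0,0,0,0,0, -0.4,-2,0,0,0,0,0, -0.3,-1.2,0,0,0,0,0, 0,-0.4,0,0,0,0,0, 0,0,0,0,0,0,0, 0,0,0,0,0,0,0, 0,0,0,0,0,0,0, 0,0,0,0,0,0,0, 0,0,0,0,0,0,0, 0,0,0,0,0,0,0]'
```

```text
clock: 10.3
eef_pos: [0.4777, -0.2371, 0.1952]
orientation: [0.161, 0.987, -0.0, 0.001]
contact_force: [1.2, -0.0, -0.7]
grip_width: 0.0465
gripper_force: 0.0
clock: 11.13
eef_pos: [0.4659, -0.2965, 0.1942]
orientation: [0.161, 0.987, 0.0, 0.0]
contact_force: [-0.2, -0.2, -1.6]
grip_width: 0.0465
gripper_force: 0.0
```

```bash
python3 -m creep '[0.1,-0.2,-0.6,0,0,0,0, 0,0,-1,0,0,0,0, 0,0,-1.2,0,0,0,0, 0,0,-1.2,0,0,0,0, 0,0,-1.2,0,0,0,0, 0,0,-1.2,0,0,0,0, 0,0,-1,0,0,0,0, 0,0,-0.8,0,0,0,0, 0,0,-0.5,0,0,0,0, 0,0,0,0,0,0,0]' 30
python3 -m creep '[0,0,0,0,0,0,-0.3, 0,0,0,0,0,0,-0.4, 0,0,0,0,0,0,-0.5, 0,0,0,0,0,0,-0.6, 0,0,0,0,0,0,-0.8, 0,0,0,0,0,0,-1, 0,0,0,0,0,0,-1, 0,0,0,0,0,0,-1, 0,0,0,0,0,0,-1, 0,0,0,0,0,0,-1]' 30
```

```text
clock: 11.97
eef_pos: [0.466, -0.2986, 0.1055]
orientation: [0.161, 0.987, 0.001, -0.001]
contact_force: [-0.1, 0.1, -0.3]
grip_width: 0.0464
gripper_force: 0.0
clock: 12.8
eef_pos: [0.4671, -0.2995, 0.1079]
orientation: [0.161, 0.987, -0.0, 0.001]
contact_force: [-0.8, -0.1, 6.0]
grip_width: 0.0214
gripper_force: 30.0
```

```bash
python3 -m creep '[0,0,0.2,0,0,0,-1, 0,0,0.4,0,0,0,-1, 0,0,0.7,0,0,0,-1, 0,0,1,0,0,0,-1, 0,0,1.3,0,0,0,-1, 0,0,1.5,0,0,0,-1, 0,0,1.5,0,0,0,-1, 0,0,1.5,0,0,0,-1, 0,0,1.4,0,0,0,-1, 0,0,1.2,0,0,0,-1]'
python3 -m creep '[0,0,1,0,0,0,-1, 0,0,0.6,0,0,0,-1, 0,0,0.3,0,0,0,-1, 0,0,0,0,0,0,-1, 0,0,0,0,0,0,-1, 0,0,0,0,0,0,-1, 0,0,0,0,0,0,-1, 0,0,0,0,0,0,-1, 0,0,0,0,0,0,-1, 0,0,0,0,0,0,-1]'
python3 - <<'E'
from h import *
save("d")
s=load("d","scene");t=load("d","top")
a=cv2.resize(s["img"][170:320,130:250],None,fx=3.5,fy=3.5,interpolation=2)
b=cv2.resize(t["img"][230:330,390:490],None,fx=3.5,fy=3.5,interpolation=2)
o=np.zeros((530,800,3),np.uint8); o[:a.shape[0],:a.shape[1]]=a; o[:b.shape[0],440:440+b.shape[1]]=b
cv2.imwrite("pics/crop4.png",o)
E
```

```text
clock: 13.63
eef_pos: [0.4671, -0.2995, 0.2168]
orientation: [0.161, 0.987, -0.001, 0.001]
contact_force: [-0.9, -0.1, -0.9]
grip_width: 0.0213
gripper_force: 30.0
clock: 14.47
eef_pos: [0.4666, -0.2991, 0.2329]
orientation: [0.161, 0.987, 0.0, -0.0]
contact_force: [0.8, 0.0, -1.2]
grip_width: 0.0216
gripper_force: 30.0
```

View pics/crop4.png

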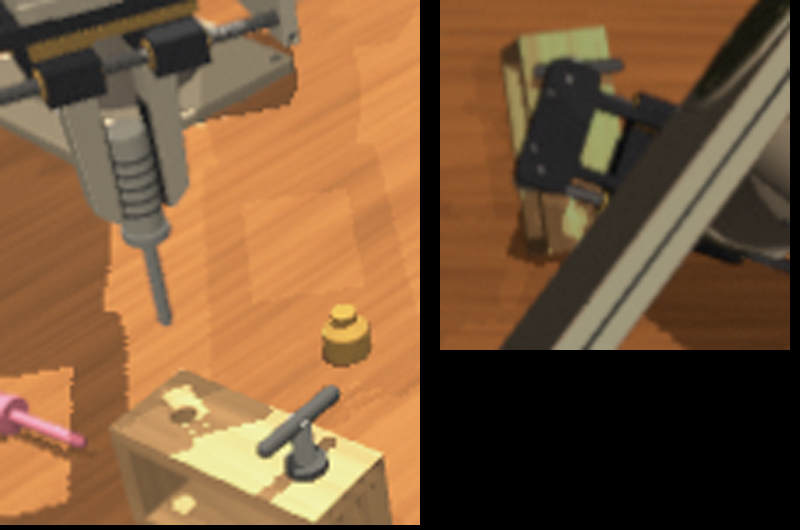

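The scene crop shows the probe held and hanging freely, tip at (165,320), with the reamer undisturbed. The pink look-alike at (40,420) has tipped over: something brushed it during the grasp, although it is not one of the judged items. Next, move over the bore, high up, and measure there.

```bash
python3 -m creep '[0.1,1.2,0,0,0,0,-1, 0.2,2.2,0,0,0,0,-1, 0.4,3.3,0,0,0,0,-1, 0.4,3.3,0,0,0,0,-1, 0.4,3.3,0,0,0,0,-1, 0.4,3.3,0,0,0,0,-1, 0.4,3.3,0,0,0,0,-1, 0.4,3.3,0,0,0,0,-1, 0.4,3.0,0,0,0,0,-1, 0.2,2.0,0,0,0,0,-1]'
python3 -m creep '[0.2,1.4,0,0,0,0,-1, 0.1,0.8,0,0,0,0,-1, 0,0.3,0,0,0,0,-1, 0,0,0,0,0,0,-1, 0,0,0,0,0,0,-1, 0,0,0,0,0,0,-1, 0,0,0,0,0,0,-1, 0,0,0,0,0,0,-1, 0,0,0,0,0,0,-1, 0,0,0,0,0,0,-1]'
python3 - <<'E'
from m import *
from bench import status
save("e"); print(status.observe()["eef_pos"])
s=load("e","scene")
a=cv2.resize(s["img"][125:265,235:355],None,fx=4.2,fy=4.2,interpolation=2)
b=cv2.resize(load("e","top")["img"][220:300,265:335],None,fx=4,fy=4,interpolation=2)
o=np.zeros((590,800,3),np.uint8); o[:a.shape[0],:a.shape[1]]=a; o[:b.shape[0],515:515+b.shape[1]]=b
cv2.imwrite("pics/crop5.png",o)
E
```

```text
clock: 15.4
eef_pos: [0.4994, -0.0137, 0.2333]
orientation: [0.16, 0.987, 0.001, 0.0]
contact_force: [-0.2, -0.1, -0.9]
grip_width: 0.0215
gripper_force: 30.0
clock: 16.23
eef_pos: [0.5027, 0.0075, 0.2331]
orientation: [0.162, 0.987, -0.0, 0.0]
contact_force: [0.2, -0.4, -0.3]
grip_width: 0.0215
gripper_force: 30.0
[0.50271189 0.00767182 0.23313259]
```

View pics/crop5.png

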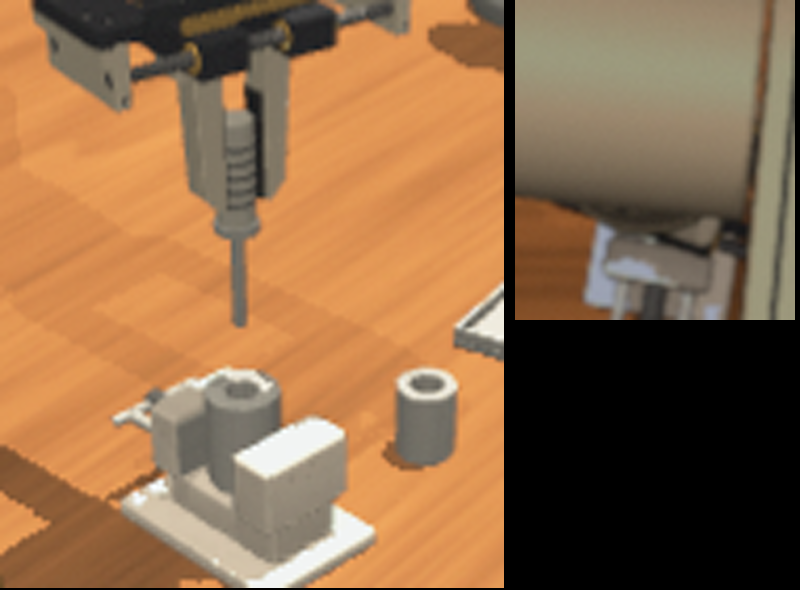

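The scene crop shows the stem hanging over the sleeve: flange at (237,227), tip at (239,325), bore mouth at (242,388). The top view is blocked by the arm. Next, measure the probe and bore in the same camera.

```bash
cat > p.py <<'E'
from m import *
import sys
def circ(P):
    A=np.c_[2*P,np.ones(len(P))]; c=np.linalg.lstsq(A,(P**2).sum(1),rcond=None)[0]; return c[:2],np.sqrt(c[2]+c[:2]@c[:2])
def rim(f,w):
    X,u,v=cloud(f,*w); k=(np.abs(X[:,2]-.1)<.006)
    Y=X[k]; c=Y[:,:2].mean(0)
    for _ in range(5):
        g=np.linalg.norm(Y[:,:2]-c,axis=1)<.023; c=Y[g][:,:2].min(0)/2+Y[g][:,:2].max(0)/2
    return c,Y[g][:,:2].mean(0),Y[g][:,2].mean(),g.sum()
def stem(f,w,zlo,xy,r=.025):
    X,u,v=cloud(f,*w)
    k=(X[:,2]>zlo)&(np.linalg.norm(X[:,:2]-xy,axis=1)<r)
    return X[k],u[k],v[k]
E
python3 - <<'E'
from p import *
b=load("b","scene");bt=load("b","top");e=load("e","scene")
print("rim scene",rim(b,(275,310,200,235)));print("rim top",rim(bt,(288,318,255,285)))
X,u,v=stem(e,(270,315,150,212),.12,[.5027,.0077])
for r in range(170,206):
    k=v==r
    if k.any():
        x=X[k]; print(r,k.sum(),u[k].min(),u[k].max(),x.mean(0).round(4))
g=cv2.cvtColor(e["img"],cv2.COLOR_BGR2GRAY); print(g[190:206,284:301])
E
```

```text
rim scene (array([0.50414207, 0.00829521]), array([0.50475331, 0.00701925]), np.float64(0.09863189506990826), np.int64(157))
rim top (array([0.50112313, 0.00681675]), array([0.50112807, 0.00634587]), np.float64(0.0986287699200797), np.int64(209))
170 20 281 300 [0.508  0.0017 0.2283]
171 17 282 299 [5.081e-01 3.000e-04 2.265e-01]
172 12 283 295 [ 0.507  -0.0031  0.2251]
173 11 285 295 [ 0.5076 -0.      0.2216]
174 10 286 295 [0.5081 0.001  0.2189]
175 9 287 295 [0.5076 0.0031 0.2154]
176 11 286 296 [0.506  0.005  0.2116]
177 11 286 296 [0.5057 0.0052 0.209 ]
178 11 286 296 [0.5066 0.004  0.2073]
179 11 286 296 [0.5073 0.0031 0.2054]
180 11 286 296 [0.5073 0.003  0.2029]
181 7 288 294 [0.5079 0.0021 0.2009]
182 3 290 292 [0.5025 0.0085 0.194 ]
183 3 290 292 [0.5021 0.0089 0.1911]
184 3 290 293 [0.5035 0.0095 0.1888]
185 4 290 293 [0.5032 0.009  0.1863]
186 4 290 293 [0.504  0.008  0.1845]
187 4 290 293 [0.5026 0.0096 0.1807]
188 4 290 293 [0.5034 0.0085 0.1789]
189 4 290 293 [0.5026 0.0094 0.1757]
190 4 290 293 [0.5026 0.0092 0.1731]
191 4 290 293 [0.5026 0.0091 0.1706]
192 4 290 293 
[... 829 characters left out ...]
164 164 159 154 121 106 105 112 153 153 150 148 149 149 151]
 [165 166 168 169 166 159 121 107 106 111 151 149 147 149 150 152 153]
 [167 170 168 168 167 159 123 106 103 109 147 147 150 153 154 154 154]
 [167 167 167 164 163 157 124 107 102 109 148 151 154 155 153 154 152]
 [166 165 164 162 161 156 117 106 102 113 162 162 154 153 154 152 152]
 [163 162 161 160 158 151 116 104 104 117 164 164 161 158 153 154 156]
 [161 159 158 157 156 157 147 113 106 129 163 163 162 162 166 165 159]
 [159 157 155 157 159 161 163 159 158 158 162 164 165 167 169 170 166]
 [157 156 158 159 163 165 163 163 162 163 166 168 170 170 168 167 163]
 [155 158 161 165 165 163 162 162 164 168 169 168 169 168 163 164 166]]
```

```bash
python3 - <<'E'
from p import *
e=load("e","scene")
d=np.array([.64,-.77,0])
for n,u,v,z,r in(("tip",291.5,202.5,.1406,.004),("flange",291.1,181.5,.2006,.013)):
    for dv in(-.5,0,.5): print(n,(onz(e,u,v+dv,z)-d*r).round(4))
np.set_printoptions(linewidth=200)
for q in "be":
    print(q); print(cv2.cvtColor(load(q,"scene")["img"],cv2.COLOR_BGR2GRAY)[208:226,280:305])
print(cv2.cvtColor(load("b","top")["img"],cv2.COLOR_BGR2GRAY)[258:283,290:316])
print(onz(load("b","top"),303,270,.1),onz(e,292.6,217.4,.1))
E
```

```text
tip [0.4986 0.0128 0.1406]
tip [0.5    0.011  0.1406]
tip [0.5014 0.0092 0.1406]
flange [0.4994 0.0128 0.2006]
flange [0.5009 0.0109 0.2006]
flange [0.5023 0.0091 0.2006]
b
[[154 156 160 160 158 157 158 160 163 166 167 166 165 164 163 162 162 161 162 164 167 165 162 159 154]
 [158 161 159 158 158 158 162 165 167 166 167 164 161 161 161 162 160 162 165 167 164 159 156 154 157]
 [160 158 157 157 160 163 165 166 166 164 163 160 159 160 159 159 161 165 167 163 158 154 154 159 161]
 [157 156 158 161 165 165 166 164 164 162 160 160 161 158 160 162 165 164 159 156 154 157 162 163 161]
 [155 158 162 165 166 165 165 169 189 201 171 160 160 167 163 165 162 156 153 154 159 163 161 160 158]
 [161 164 165 165 165 168 202 237 233 235 230 230 227 227 228 226 211 202 167 161 162 160 158 158 158]
 [168 177 165 170 204 238 235 235 235 236 234 235 234 233 234 233 231 231 223 204 159 159 158 158 159]
 [230 213 203 238 236 238 235 234 234 233 215 208 184 179 193 227 233 235 232 229 219 172 158 159 163]
 [221 241 240 242 236 236 234 235 229 194 132 130 125 124 126 145 188 233 234 232 226 188 159 164 167]

[... 4830 characters left out ...]
8 157 166 154 128 126 147 161 164 165 167 166 166 166 163 152 126  93  88 112 116 118 133 136]
 [154 156 159 163 166 163 150 123 117 133 142 152 157 157 154 147 137 114  84  89 115 125 114 118 133 135]
 [146 150 157 160 156 155 153 139 122 117 110 117 124 123 115 103  82  73  90 116 130 127 111 115 133 136]
 [164 164 164 159 152 151 150 148 151 144 122 107  95  83  84  81  81  99 122 134 135 129 116 122 134 136]
 [169 169 168 168 166 165 166 165 164 157 145 142 136 127 127 122 113 122 137 139 142 141 133 134 138 136]
 [168 169 170 169 168 169 168 168 168 167 166 165 165 164 162 155 145 143 148 149 153 153 147 143 139 140]]
[0.502021   0.00675153 0.1       ] [0.50418952 0.00825712 0.1       ]
```

```bash
cat > q.py <<'E'
from p import *
from bench import grab_frame
def avg(n=4):
    F=[grab_frame("scene") for _ in range(n)]; f=dict(F[0]); D=np.array([x["depth"] for x in F]); D[D==0]=np.nan
    f["depth"]=np.nan_to_num(np.nanmedian(D,0)); f["img"]=np.mean([x["img"] for x in F],0).astype(np.uint8); return f
def axis(f,rows,cols,r):
    X,u,v=cloud(f,cols[0],cols[1]+1,rows[0],rows[1]+1)
    c,_=ray(f,0,0); h=X[:,:2]-c[:2]; h/=np.linalg.norm(h,axis=1)[:,None]
    return np.r_[np.median(X[:,:2]+h*r,axis=0),np.median(X[:,2])].round(4)
E
python3 - <<'E'
from q import *
f=avg(4); pickle.dump(f,open("f_scene.pkl","wb"))
print("stem hi",axis(f,(184,189),(291,292),.0039),"lo",axis(f,(196,201),(291,292),.0039))
print("flange",axis(f,(178,180),(289,293),.0125))
# rim top face depth: known top-face pixels (frame b/e): right, near side, far
for w in((297,300,216,218),(284,288,216,218),(288,297,220,221)):
    X,u,v=cloud(f,w[0],w[1]+1,w[2],w[3]+1); print("rim z",X[:,2].mean().round(4),X[:,2].std().round(4))
E
```

```text
stem hi [0.5012 0.0109 0.1827] lo [0.5001 0.0112 0.1513]
flange [0.5002 0.0118 0.2061]
rim z 0.0999 0.0005
rim z 0.0994 0.0005
rim z 0.0997 0.0005
```

```bash
python3 - <<'E'
from q import *
a=load("a","scene"); d=load("d","scene"); b=load("b","scene")
for n,f,w in(("a",a,(165,195,255,300)),("d",d,(160,190,200,270))):
    for lo,hi in((.135,.142),(.12,.13),(.105,.115),(.09,.1),(.1425,.16),(.16,.175),(.175,.19)):
        X,u,v=cloud(f,*w); k=(X[:,2]>lo)&(X[:,2]<hi)&(np.linalg.norm(X[:,:2]-[.467,-.299],axis=1)<.018)
        if k.sum()<3: continue
        c,_=ray(f,0,0); cm=(u[k].min()+u[k].max())/2
        q=np.abs(u[k]-cm)<=1.2; Y=X[k][q]; h=Y[:,:2]-c[:2];h/=np.linalg.norm(h,axis=1)[:,None]
        r=.0108 if n=="a" else .0039
        A=np.median(Y[:,:2]+h*r,axis=0); print(n,lo,u[k].min(),u[k].max(),q.sum(),A.round(4),"closing",(A@[.319,.948]).round(4))
print("robot closing",np.array([.4668,-.2993])@[.319,.948])
E
```

```text
a 0.135 172 182 25 [ 0.4592 -0.2928] closing -0.1311
a 0.12 173 183 11 [ 0.4653 -0.2989] closing -0.135
a 0.105 174 184 12 [ 0.4646 -0.2993] closing -0.1355
a 0.09 176 186 11 [ 0.4642 -0.2982] closing -0.1346
d 0.1425 174 178 23 [ 0.4645 -0.2966] closing -0.133
d 0.16 173 176 13 [ 0.4649 -0.297 ] closing -0.1332
d 0.175 171 175 22 [ 0.4638 -0.296 ] closing -0.1327
robot closing -0.1348272
```

Both the pixel and depth measurements in the scene camera put the probe axis at (.5003,.0112) and the bore at (.5036,.0079). Using one camera cancels its calibration bias, so I shift by (+3.3, -3.2) mm, lower to just above the rim and measure again.

```bash
python3 -m creep '[0.2,-0.2,0,0,0,0,-1, 0.13,-0.12,-0.2,0,0,0,-1, 0,0,-0.5,0,0,0,-1, 0,0,-0.7,0,0,0,-1, 0,0,-0.7,0,0,0,-1, 0,0,-0.5,0,0,0,-1, 0,0,-0.3,0,0,0,-1, 0,0,-0.1,0,0,0,-1, 0,0,0,0,0,0,-1, 0,0,0,0,0,0,-1]'
python3 - <<'E'
from q import *
f=avg(4); pickle.dump(f,open("g_scene.pkl","wb"))
from bench import status
print(status.observe()["eef_pos"])
X,u,v=cloud(f,278,308,180,217); k=(X[:,2]>.112)
for r in range(188,216):
    q=k&(v==r)&(np.linalg.norm(X[:,:2]-[.503,.008],axis=1)<.016)
    if q.any(): print(r,u[q].min(),u[q].max(),X[q].mean(0).round(4))
a=cv2.resize(f["img"][170:240,265:325],None,fx=8,fy=8,interpolation=2); cv2.imwrite("pics/crop6.png",a)
np.set_printoptions(linewidth=200)
print(cv2.cvtColor(f["img"],cv2.COLOR_BGR2GRAY)[204:222,282:304])
E
```

```text
clock: 17.37
eef_pos: [0.5061, 0.0046, 0.2033]
orientation: [0.161, 0.987, -0.0, 0.0]
contact_force: [0.4, -0.4, -0.7]
grip_width: 0.0213
gripper_force: 30.0
[0.5062209  0.00462008 0.20355528]
188 287 296 [0.509  0.0019 0.1836]
189 287 297 [0.5095 0.0028 0.1808]
190 287 297 [0.5099 0.0023 0.1787]
191 287 297 [0.5104 0.0016 0.1765]
192 287 297 [ 5.117e-01 -1.000e-04  1.751e-01]
193 288 296 [ 5.119e-01 -4.000e-04  1.728e-01]
194 290 293 [ 0.5122 -0.0027  0.1713]
195 291 293 [0.5072 0.0049 0.1635]
196 291 293 [0.5061 0.0062 0.16  ]
197 291 293 [0.5065 0.0056 0.1577]
198 291 293 [0.5072 0.0046 0.1558]
199 291 293 [0.5063 0.0056 0.1524]
200 291 293 [0.5066 0.0051 0.15  ]
201 291 293 [0.5066 0.005  0.1474]
202 291 293 [0.5059 0.0057 0.1442]
203 291 293 [0.5068 0.0046 0.1423]
204 291 294 [0.5073 0.0057 0.1393]
205 291 294 [0.5069 0.006  0.1363]
206 291 294 [0.5061 0.0069 0.1328]
207 291 294 [0.5067 0.0061 0.1308]
208 291 294 [0.5068 0.0058 0.1283]
209 291 294 [0.5063 0.0063 0.1251]
210 291 294 [0.5065 0.0059 0.1226]
211 291 294 [0.5065 0.0058 0.1199]
212 291 294 [0.5064 0.0059 0.1171]
213 2
[... 968 characters left out ...]
8 152 165 176 128 138 196 226 223 223 205 142 152 150 149 150]
 [198 237 221 188 146 133 132 133 128 144 153 151 177 217 225 227 223 216 206 145 150 152]
 [241 240 177 144 150 152 143 116 106 113 119 117 122 139 180 226 226 227 226 182 152 155]
 [232 186 156 150 138 136 120  99 104 108 110 109 108 105 143 222 234 233 233 221 155 158]
 [200 159 138 139 134 134 122  95 104 108 110 109 108 105 153 233 231 174 171 158 146 159]
 [188 158 127 135 139 152 146 127 112 109 110 110 115 131 155 175 174 152 143 118 145 160]
 [187 141 111 144 154 156 154 150 149 148 150 147 147 149 154 152 151 134 107 106 144 157]
 [162 132  99 115 138 155 157 154 154 153 154 155 153 153 152 140 130 107  96 103 141 155]]
```

View pics/crop6.png

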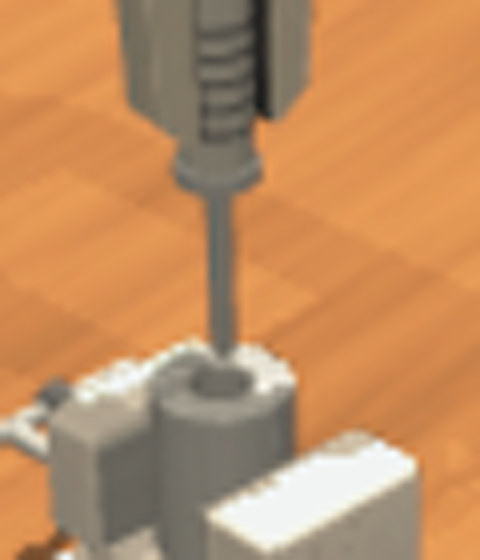

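The crop shows the stem tip at (222,350) just above the bore mouth at (222,380), so it looks centred. The depth direction is the weak one. I raise the probe and turn the tool 90°: the camera bias stays fixed and any grasp offset turns with it, so the two can be told apart.

```bash
python3 -m creep '[0,0,0.6,0,0,0,-1, 0,0,1.2,0,0,0,-1, 0,0,1.2,0,0,-4,-1, 0,0,0,0,0,-7,-1, 0,0,0,0,0,-7,-1, 0,0,0,0,0,-7,-1, 0,0,0,0,0,-7,-1, 0,0,0,0,0,-7,-1, 0,0,0,0,0,-7,-1, 0,0,0,0,0,-7,-1]'
python3 -m creep '[0,0,0,0,0,-7,-1, 0,0,0,0,0,-7,-1, 0,0,0,0,0,-7,-1, 0,0,0,0,0,-7,-1, 0,0,0,0,0,-6,-1, 0,0,0,0,0,-3,-1, 0,0,0,0,0,0,-1, 0,0,0,0,0,0,-1, 0,0,0,0,0,0,-1, 0,0,0,0,0,0,-1]'
python3 - <<'E'
from q import *
f=avg(4); pickle.dump(f,open("i_scene.pkl","wb"))
from bench import status
print(status.observe()["eef_pos"])
X,u,v=cloud(f,278,308,170,212); k=(X[:,2]>.112)
for r in range(178,208):
    q=k&(v==r)&(np.linalg.norm(X[:,:2]-[.504,.008],axis=1)<.018)
    if q.any(): print(r,u[q].min(),u[q].max(),X[q].mean(0).round(4))
np.set_printoptions(linewidth=200)
print(cv2.cvtColor(f["img"],cv2.COLOR_BGR2GRAY)[180:207,284:301])
E
```

```text
clock: 18.4
eef_pos: [0.5064, 0.0046, 0.2347]
orientation: [0.587, 0.81, 0.0, 0.001]
contact_force: [0.0, -0.4, -1.0]
grip_width: 0.0214
gripper_force: 30.0
clock: 19.23
eef_pos: [0.5061, 0.0046, 0.2336]
orientation: [0.811, 0.584, 0.0, 0.0]
contact_force: [0.2, 0.2, -0.8]
grip_width: 0.0216
gripper_force: 30.0
[0.50598061 0.00464428 0.23316235]
178 287 298 [0.5111 0.0038 0.2087]
179 287 298 [0.5115 0.0033 0.2066]
180 287 298 [0.5124 0.0021 0.2049]
181 288 297 [0.5135 0.0007 0.2033]
182 289 295 [ 0.5134 -0.001   0.2015]
183 291 294 [0.5087 0.0063 0.1944]
184 291 294 [0.5082 0.0067 0.1915]
185 291 294 [0.5077 0.0072 0.1885]
186 291 294 [0.5076 0.0072 0.186 ]
187 291 294 [0.5075 0.0073 0.1833]
188 292 294 [0.5093 0.0067 0.1816]
189 292 294 [0.5093 0.0067 0.179 ]
190 292 294 [0.5095 0.0063 0.1767]
191 292 294 [0.5094 0.0064 0.174 ]
192 292 294 [0.5083 0.0075 0.1706]
193 292 294 [0.5089 0.0067 0.1686]
194 292 294 [0.509  0.0065 0.166 ]
195 292 294 [0.5089 0.0065 0.1634]
196 292 294 [0.5085 0.0069 0.1604]
197 292 294 [0.5096 0.0055 0.1589]
198 292 294 [0.509  0.0061 0.1557]
199 292 294 [0
[... 1378 characters left out ...]
167 167 164 155 150 123 102 106 109 135 147 149 150 153 152]
 [167 168 168 167 165 162 158 131 103 105 109 135 150 152 153 153 153]
 [168 166 165 164 163 162 161 149 102 106 109 136 154 154 153 153 152]
 [166 165 163 162 160 160 158 148 102 105 108 132 154 153 152 151 152]
 [163 162 161 160 158 157 156 149 102 105 108 135 159 152 152 154 157]
 [160 160 159 157 156 157 160 155 105 105 113 147 161 161 163 157 157]
 [159 157 156 155 158 161 164 158 118 108 128 161 165 166 168 168 163]
 [156 155 157 160 162 164 163 161 156 157 162 168 170 169 168 166 163]
 [155 157 161 164 164 162 161 162 164 167 169 169 169 167 163 163 165]
 [159 162 163 162 162 161 163 166 168 170 169 167 166 162 163 164 165]]
```

The rotation gives a grasp offset of only about 1.7 mm, across the pads. The scene-frame probe is now at (.5065,.0093). Weighing this against the bore seen in both cameras and the cap's contact, I move (-3.0, -0.5) mm and lower to just above the rim to check.

```bash
python3 -m creep '[-0.2,-0.03,0,0,0,0,-1, -0.1,-0.02,-0.2,0,0,0,-1, 0,0,-0.5,0,0,0,-1, 0,0,-0.7,0,0,0,-1, 0,0,-0.7,0,0,0,-1, 0,0,-0.6,0,0,0,-1, 0,0,-0.4,0,0,0,-1, 0,0,-0.1,0,0,0,-1, 0,0,0,0,0,0,-1, 0,0,0,0,0,0,-1]'
python3 - <<'E'
from q import *
f=avg(4); pickle.dump(f,open("j_scene.pkl","wb"))
from bench import status
print(status.observe()["eef_pos"])
X,u,v=cloud(f,284,302,180,217); k=(X[:,2]>.112)
for r in range(194,217):
    q=k&(v==r)&(np.linalg.norm(X[:,:2]-[.504,.008],axis=1)<.018)
    if q.any(): print(r,u[q].min(),u[q].max(),X[q].mean(0).round(4))
np.set_printoptions(linewidth=200)
print(cv2.cvtColor(f["img"],cv2.COLOR_BGR2GRAY)[208:222,284:301])
E
```

```text
clock: 20.27
eef_pos: [0.5031, 0.0041, 0.2013]
orientation: [0.812, 0.584, 0.0, 0.0]
contact_force: [-0.2, 0.7, -1.6]
grip_width: 0.0216
gripper_force: 30.0
[0.50325718 0.00410682 0.2015787 ]
194 288 295 [ 0.5108 -0.001   0.17  ]
195 291 293 [0.5063 0.0061 0.1627]
196 291 293 [0.5058 0.0066 0.1597]
197 291 293 [0.5062 0.0059 0.1575]
198 291 293 [0.5066 0.0054 0.1552]
199 291 293 [0.5063 0.0057 0.1523]
200 291 293 [0.5057 0.0062 0.1492]
201 291 293 [0.5059 0.0058 0.1468]
202 291 293 [0.5059 0.0057 0.1442]
203 291 293 [0.5059 0.0057 0.1415]
204 291 293 [0.5055 0.006  0.1385]
205 291 293 [0.5057 0.0057 0.136 ]
206 291 293 [0.5059 0.0053 0.1336]
207 291 294 [0.5056 0.0074 0.1297]
208 291 294 [0.5058 0.007  0.1273]
209 291 294 [0.5059 0.0067 0.1247]
210 291 294 [0.506  0.0066 0.1221]
211 291 294 [0.506  0.0064 0.1194]
212 291 294 [0.5061 0.0063 0.1168]
213 291 294 [0.506  0.0062 0.114 ]
[[161 160 160 162 166 168 161 112 106 110 134 164 165 164 165 167 169]
 [159 160 163 167 169 169 161 110 106 110 137 164 163 165 167 167 159]
 [162 166 168 168 168 167 159 111 106 110 137 161 164 167 167 156 149]
 [167 167 168 168 166 163 156 113 106 109 133 163 158 157 153 146 144]
 [168 168 167 169 187 203 166 113 106 108 129 157 153 148 144 144 150]
 [167 170 201 237 231 233 214 139 105 112 162 218 200 191 158 153 153]
 [202 237 206 182 191 229 219 152 105 131 202 225 223 224 216 193 151]
 [225 204 197 230 230 232 201 176 115 122 178 217 225 227 224 221 209]
 [191 161 164 197 232 196 127 125 111 112 122 138 179 226 226 224 217]
 [159 155 154 157 157 124 108 108 110 109 107 105 137 212 226 227 232]
 [154 156 155 152 140 108 111 109 109 109 107 109 153 223 227 224 226]
 [145 156 155 155 149 131 118 109 109 114 140 189 232 233 230 225 216]
 [115 147 157 155 155 150 149 148 150 147 174 232 237 235 232 203 136]
 [100 116 139 155 157 153 154 153 154 155 158 176 188 213 193 130 106]]
```

The scene-frame axis is now (.5037,.0091) against the bore at (.5036,.0079), and the columns match (292.35 vs 292.3). Go down slowly.

```bash
python3 -m creep '[0,0,-0.2,0,0,0,-1, 0,0,-0.3,0,0,0,-1, 0,0,-0.3,0,0,0,-1, 0,0,-0.3,0,0,0,-1, 0,0,-0.3,0,0,0,-1, 0,0,-0.3,0,0,0,-1, 0,0,-0.3,0,0,0,-1, 0,0,-0.3,0,0,0,-1, 0,0,-0.3,0,0,0,-1, 0,0,-0.3,0,0,0,-1]'
python3 -m creep '[0,0,-0.3,0,0,0,-1, 0,0,-0.3,0,0,0,-1, 0,0,-0.3,0,0,0,-1, 0,0,-0.3,0,0,0,-1, 0,0,-0.3,0,0,0,-1, 0,0,-0.3,0,0,0,-1, 0,0,-0.3,0,0,0,-1, 0,0,-0.3,0,0,0,-1, 0,0,-0.3,0,0,0,-1, 0,0,-0.2,0,0,0,-1]'
python3 -m creep '[0,0,-0.1,0,0,0,-1, 0,0,0,0,0,0,-1, 0,0,0,0,0,0,-1, 0,0,0,0,0,0,-1, 0,0,0,0,0,0,-1, 0,0,0,0,0,0,-1, 0,0,0,0,0,0,-1, 0,0,0,0,0,0,-1, 0,0,0,0,0,0,-1, 0,0,0,0,0,0,-1]'
python3 - <<'E'
from q import *
f=avg(4); pickle.dump(f,open("k_scene.pkl","wb"))
from bench import status
print(status.observe()["eef_pos"])
X,u,v=cloud(f,284,302,200,222); k=(X[:,2]>.103)
for r in range(208,221):
    q=k&(v==r)&(np.linalg.norm(X[:,:2]-[.504,.008],axis=1)<.02)
    if q.any(): print(r,u[q].min(),u[q].max(),X[q].mean(0).round(4))
t=load("b","top")
np.set_printoptions(linewidth=200)
print(cv2.cvtColor(f["img"],cv2.COLOR_BGR2GRAY)[208:222,284:301])
a=cv2.resize(f["img"][180:240,265:325],None,fx=9,fy=9,interpolation=2); cv2.imwrite("pics/crop7.png",a)
E
```

```text
clock: 21.3
eef_pos: [0.503, 0.0041, 0.1718]
orientation: [0.812, 0.584, -0.0, -0.0]
contact_force: [0.4, 0.3, -0.8]
grip_width: 0.0218
gripper_force: 30.0
clock: 22.13
eef_pos: [0.5029, 0.0042, 0.1427]
orientation: [0.812, 0.584, -0.0, -0.0]
contact_force: [0.0, 0.2, -1.4]
grip_width: 0.0216
gripper_force: 30.0
clock: 22.97
eef_pos: [0.503, 0.0041, 0.1422]
orientation: [0.812, 0.584, 0.0, 0.0]
contact_force: [0.2, -0.6, -0.2]
grip_width: 0.0214
gripper_force: 30.0
[0.50297013 0.00412865 0.14211705]
208 288 292 [ 0.5065 -0.0029  0.1324]
209 288 298 [ 0.5096 -0.0018  0.1303]
210 288 296 [ 0.5081 -0.0014  0.1268]
211 288 297 [0.5093 0.0027 0.1225]
212 287 297 [0.5073 0.0029 0.1189]
213 287 297 [0.5078 0.0022 0.1167]
214 288 297 [0.5095 0.0019 0.1147]
215 288 297 [5.106e-01 5.000e-04 1.130e-01]
216 289 296 [ 5.110e-01 -1.000e-04  1.107e-01]
217 292 293 [0.5069 0.0047 0.1039]
[[161 161 160 150  91 110 114 113 113 115 121 118 118 120 115 115 145]
 [159 161 164 157  78  82  96 104 113 115 121 115 108 106 103 138 165]
 [163 165 168 161 115 105  99 103 112 112 106  98 101 125 161 162 161]
 [167 168 168 162 121 113 114 113 112 108 104 106 113 151 162 158 155]
 [168 168 166 148 117 114 117 118 116 114 112 108 129 190 165 146 152]
 [167 170 184 179 127 116 119 119 119 115 114 111 116 139 150 153 153]
 [201 235 191 128 119 128 124 124 122 119 120 126 115 124 190 193 152]
 [170 184 156 115 105 109 113 122 120 117 115 108 108 154 222 221 209]
 [157 157 150 130 113 104 110 112 110 109 107 103 140 219 226 224 218]
 [154 153 137 131 113  97 103 104 105 104  99 103 132 210 227 224 223]
 [154 155 149 133 123  95 102 101 108 106  98 105 114 148 178 225 222]
 [146 156 155 151 145 115 106 100 106 108 104 120 130 132 139 177 215]
 [116 148 157 156 154 145 130 130 132 130 127 131 134 132 132 125 130]
 [101 116 140 155 157 153 148 133 133 135 133 133 132 125 119 104  97]]
```

View pics/crop7.png

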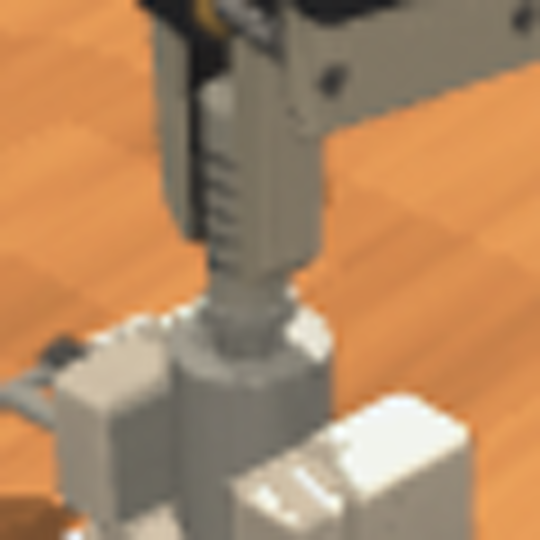

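The crop shows the stem down the bore with the flange at (245,320) hovering just above the rim, centred left to right. The forces are quiet, so there is no contact. Hand in.

```bash
python3 -c "
from bench import workorder
print(workorder.close_job())"
```

```text
the job is handed in; nothing more can be done
None
```

The job is handed in, but no verdict came back: the cap lies knob up in the tray and the probe is held upright in the bore, flange about 10 mm above the rim with no contact force felt, centred to an estimated 1–3 mm because the cameras disagreed that much on the bore, and the pink look-alike was tipped over at some point during the probe pick-up.

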